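# Index the flask and hold the slim pipette over its mouth

## Robot

A 7-joint arm with a two-finger parallel gripper is mounted at the origin on the work surface. World frame = base frame: x ahead of the robot, y to its left, z up, the work surface at z = 0. Lengths are in m, angles in rad, forces in N, time in s.
With the tool pointing down it reaches from about 0.425 to 0.825 m from the base axis. Payload 3.6 kg.
Tool frame: the origin (TCP) lies on the centre line of the jaws, within the pads' length; the fingertips stand 14 mm ahead of it and the grasp point (between the pads) lies 5 mm behind it; z points along the fingers, y is the direction in which the jaws open and shut (so a half turn about z gives the same grasp; the last joint's range is limited). The gripper opens to 93 mm and grips with 3 to 60 N. Pads are 15 mm wide; open, the fingers measure 128 mm over their backs; the gripper's body (75 mm by 188 mm) begins 65 mm behind the grasp point.
Start: joints at [-1.258, 0.615, -0.013, 1.423, 0.008, 1.103, -0.04], TCP at [0.217, 0.613, 0.233] pointing down, gripper open.
Joint ranges: [-3.12, 3.12], [-0.3, 2.06], [-1.34, 1.32], [0.26, 2.42], [-1.36, 4.5], [0.01, 1.98], [-2.84, 2.84]. Speed limits (rad/s): [2.79, 2.79, 3.14, 3.14, 3.14, 3.14, 3.14].

## Interface

Orientations are given as a unit quaternion [w, x, y, z].
In Python, from workcell import arm gives the robot as it stands.
- The arm moves only by the shell command python3 -m creep 'ROWS' [FORCE]. ROWS is JSON, one flat list of numbers, 5 for each row, row after row: the shift along the world's x, y, z in m, then the turn about the world's z in rad, then the finger opening in m, from 0 to 0.093. A call has 1 to 5 rows; each row shifts and turns the commanded pose from where the row before left it; what a row does not reach is not made up. A row lasts 1/12 s, in which the tool goes at most 41.7 mm and 7.16 degrees, less where a joint would pass 70% of its speed; a pose out of reach is approached as far as the arm can. A call with a gripper value outside its range is refused whole. The fingers move at their own pace and stop on an object; FORCE is the grip in N (left out, the last holds). Time passes only in rows, so rows that do not move let the fingers close. It gives the time, the measured TCP pose, the force and the opening at its end, in the units of the state.
- arm.read_state(): the state, without advancing time (a new reading comes with each control period).
- arm.read_camera(name): name is "scene" or "top" or "wrist"; returns the picture (400x640x3 uint8, blue, green, red); there is no depth.
- arm.get_calibration(name): a dict with "fovy" (degrees; the focal length in pixels is half the picture's height over the tangent of half this angle, whatever the lens; pixels are square), "cx", "cy" (the principal point, pixels), "D" ([k1, k2, p1, p2, k3] as OpenCV has them; the pictures are not rectified), "R" (3x3) and "t" (3): a world point X has camera coordinates R X + t. Camera axes: x right, y down, z forward; pixel columns grow to the right and rows downward; lengths in m; the calibration is good to about 2 mm. A picture is of the moment at which its call begins: read the wrist's pose just before it. get_calibration takes no time and is no camera call; for the wrist camera it gives the pose at the moment of the call.
- arm.sign_off(): hands the job in, once; it reports no verdict.
The state is a dict: "t": time; "joints": joint angles; "dq": joint speeds; "effort": joint torques, N m; "tool_pos": TCP position; "ee_rot": TCP orientation; "contact_force": force on the tool from outside, world axes, zero at the start; "moment": the same for the moment, N m; "gripper_width": opening from 0.0 (shut) to 1.0 (fully open).
Only numpy, scipy, OpenCV 4.12 (cv2) and the standard library are available. Lean on these libraries where they do the work, as an engineer would, in place of code of your own. Each camera call takes 0.05 s, during which the arm holds its last target.

## Task

First push the flask carrier along its rail, away from the robot, until it snaps into the far station and stays there. Then lift the slim, tall pipette out of the stand, carry it over the row of bottles and hold it upright over the flask's mouth, centred, with its tip about 10 mm above the rim, ready to dose. The pipette must never touch the flask or its carrier; do not knock over or shift the bottles or the stout pipette, and finish while still holding the pipette still there: do not let go.

Things in the scene. Friction and masses are not known exactly. Their poses are not given: they have to be found in the camera images.
- rail: aluminium rail slide 320 x 100 mm, fixed, on the robot's right. Origin: centre of its underside; x runs along the rail away from the robot (within 0.3 rad of straight ahead), z up. Two stations, each marked on both edges by a pair of small dark upright tabs; a steel fin on the middle of the carrier's side stands between them when it is there. End blocks and tabs are below z = 40 mm
- carrier (a joint): travel in m of the white carrier (plate 130 x 82 x 16 mm, underside 30 mm above the bench) along the rail's x: 0 = near station (start), 0.110 = far station (end stop). An over-centre spring holds it at either station: it resists a push with up to about 5 N, turns over midway (0.055) and then drives the carrier to the far stop by itself. Friction 1 N, damping 25 N s/m
- push_post (a point): centre of the top of the upright round steel post, 18 mm in diameter, on the near end of the carrier: it stands 90 mm above the carrier plate, top 136 mm above the bench. Push it along the rail's x axis. It stands 76 mm behind the flask's axis; axes as the rail
- flask_mouth (a point): centre of the mouth, at rim height (126 mm above the bench), of the conical glass flask fixed on the carrier: 80 mm tall, 51 mm wide at the foot, rim 33 mm in outer diameter, opening about 29 mm; axes as the rail, z up
- pipette: the slim, taller pipette, loose, round, about 80 g, upright in either hole of the stand. Origin at the end of its tip, z up along its axis. Tip and 12 mm shaft from 0 to 52 mm, white body 24 mm in diameter from 52 to 129 mm, 16 mm button up to 148 mm. In the stand its tip is 10 mm above the bench; grip the body about 95 to 118 mm above the tip and lift it straight up over 60 mm
- pipette_tip (a point): the end of the slim pipette's tip (same point as its origin)
- stout_pipette: the other pipette in the stand, to be left alone: body 36 mm in diameter, 117 mm tall in all. Origin at the end of its tip. It may stand in either hole
- stand: beige pipette stand, fixed, to the robot's left: foot 90 x 160 x 10 mm, hole plate 50 x 150 mm with its top 62 mm above the bench. Two 15 mm holes at y = -40 and +40 mm in its own frame. Origin at the centre of its underside, x away from the robot (within 0.4 rad), z up
- bottle_a: amber reagent bottle, 54 mm in diameter, 115 mm tall, loose, in the row between stand and rail; origin at the centre of its underside
- bottle_b: white jar, 60 mm in diameter, 100 mm tall, loose, in the row; origin at the centre of its underside
- bottle_c: clear bottle, 50 mm in diameter, 105 mm tall, loose, in the row; origin at the centre of its underside
Not all that is in view belongs to the job. What is shaped like the bottle_c but blue is not meant. Leave any orange look-alike of the pipette alone.

How it is judged:
On the way, in this order (a step that is already met when the one before it is completed fails the run):
1. the carrier rests in the far station while the pipette is still in the stand (value of joint carrier above 0.103 m and height (world z) of pipette below 0.03 m), for 0.2 s.
2. the slim pipette is lifted out, its tip above the bottles (height (world z) of pipette_tip above 0.12 m), for 0.1 s.
At the end, for the whole second after the job is handed in: the carrier is within 7 mm of its far station; the slim pipette is held by the fingers, still, within 0.1 rad of upright, its tip within 7 mm of the axis of the flask's mouth and 3 to 20 mm above the rim, touching nothing but the fingers; the bottles stand (value of joint carrier above 0.103 m and horizontal distance between pipette_tip and flask_mouth below 0.007 m and z of pipette_tip in the frame of flask_mouth between 0.003 and 0.02 m and angle between each of pipette, bottle_a, bottle_b, bottle_c's own z axis and vertical below 0.1 rad and linear speed of pipette below 0.02 m/s and contact force between the fingers and pipette above 0.5 N and contact force between pipette and rail below 0.05 N and contact force between pipette and stand below 0.05 N and contact force between pipette and bottle_a below 0.05 N and contact force between pipette and bottle_b below 0.05 N and contact force between pipette and bottle_c below 0.05 N); the arm keeps its last pose, push and grip.
It fails at once if the pipette touches the flask, carrier or rail (over 0.3 N) (contact force between pipette and rail above 0.3 N).
It fails at once if a bottle is shifted by more than 20 mm or knocked over (distance of any of bottle_a, bottle_b, bottle_c from where it was at the start of the episode above 0.02 m or angle between any of bottle_a, bottle_b, bottle_c's own z axis and vertical above 0.35 rad).
It fails at once if the stout pipette is shifted by more than 15 mm (distance of stout_pipette from where it was at the start of the episode above 0.015 m).
It also fails if it takes over 64 s, if anything falls off the work surface, if the arm or the gripper's body presses on something with over 40 N, if the wrist force passes 120 N, or if a joint passes its speed limit or range.

## Working session

There is one attempt and no reset: what is moved stays moved. The work goes in short steps, Python scripts to look and compute and a shell command to move; the robot and the scene stay as the last step left them, time stands still between calls to the robot, and variables do not carry over. Pictures are saved under pics/ and viewed, and the job is handed in when it is done.

```bash
mkdir -p pics; ls; cat > h.py <<'E'
import numpy as np, cv2
from workcell import arm
def K(c):
    f=200/np.tan(np.radians(c["fovy"])/2)
    return np.array([[f,0,c["cx"]],[0,f,c["cy"]],[0,0,1.]])
def ray(c,uv):
    p=cv2.undistortPoints(np.array([[uv]],float),K(c),np.array(c["D"],float))[0,0]
    R=np.array(c["R"]);t=np.array(c["t"])
    return -R.T@t, R.T@np.array([p[0],p[1],1.])
def onz(c,uv,z):
    o,d=ray(c,uv); return o+d*(z-o[2])/d[2]
def proj(c,X):
    r,_=cv2.Rodrigues(np.array(c["R"],float))
    return cv2.projectPoints(np.array([X],float).reshape(-1,1,3),r,np.array(c["t"],float),K(c),np.array(c["D"],float))[0].reshape(-1,2)
E
python3 - <<'E'
from h import *
s=arm.read_state();print(s)
for n in("scene","top","wrist"):
    c=arm.get_calibration(n);im=arm.read_camera(n);cv2.imwrite(f"pics/{n}0.png",im)
    np.save(f"pics/{n}0.npy",c,allow_pickle=True)
    print(n,c)
E
```

```text
pics
{'t': 0.0, 'joints': array([-1.2575031 ,  0.61589816, -0.012585  ,  1.42487261,  0.00810412,
        1.10342041, -0.04042654]), 'dq': array([-7.42254708e-05,  3.88843987e-04, -7.02932558e-04,  7.31151624e-04,
        1.37074702e-03, -1.38928531e-03,  9.80784516e-04]), 'effort': array([ 3.60997083e-04, -4.58940053e+01,  2.09101397e-01, -1.65749234e+01,
       -6.11152221e-02,  2.02986749e-02,  2.27734849e-04]), 'tool_pos': array([0.21639692, 0.6121217 , 0.23150362]), 'ee_rot': array([-1.86515873e-04,  1.69072423e-01,  9.85602807e-01, -1.26034748e-03]), 'contact_force': array([-0.48628927,  0.01769856, -0.67506189]), 'moment': array([-0.03274608, -0.0248534 , -0.01990578]), 'gripper_width': 0.9996695063224189}
scene {'fovy': 45.72981969856527, 'cx': 312.59371277349305, 'cy': 196.11558871288096, 'D': array([0.01287702, 0.        , 0.        , 0.        , 0.        ]), 'R': array([[ 0.57270617,  0.81973437, -0.00657235],
       [ 0.57190167, -0.40527656, -0.71321764],
       [-0.58731263,  0.40470541, -0.70091184]]), 't': array([-0.38406829, -0.20987865,  1.37545752])}
top {'fovy': 47.735660681439235, 'cx': 323.4377366738378, 'cy': 192.82579605410342, 'D': array([0.04459183, 0.        , 0.        , 0.        , 0.        ]), 'R': array([[-0.03875613, -0.99923747, -0.00473723],
       [-0.97796345,  0.03890344, -0.2051195 ],
       [ 0.20514738, -0.0033168 , -0.97872547]]), 't': array([0.10346161, 0.56028324, 0.88982923])}
wrist {'fovy': 62.698436702790175, 'cx': 318.1984749203603, 'cy': 198.24074159334245, 'D': array([-0.02866452,  0.        ,  0.        ,  0.        ,  0.        ]), 'R': array([[ 0.33289134,  0.94296064, -0.0029297 ],
       [ 0.9061758 , -0.31904281,  0.2775916 ],
       [ 0.26082326, -0.09506266, -0.96069471]]), 't': array([-0.64975058, -0.03336349,  0.39110263])}
```

View pics/scene0.png

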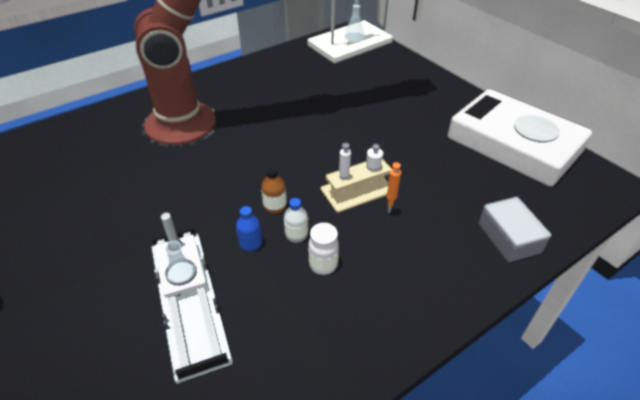

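View pics/top0.png

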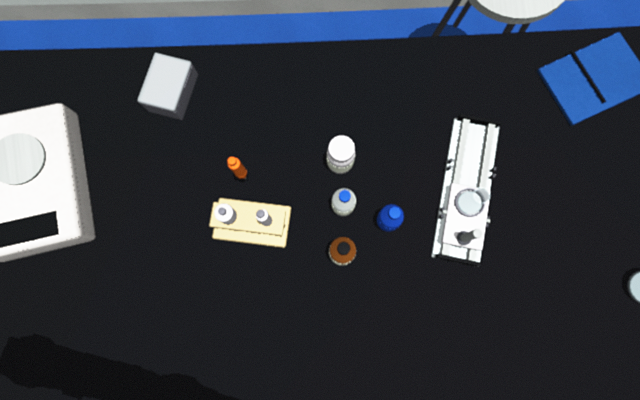

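View pics/wrist0.png

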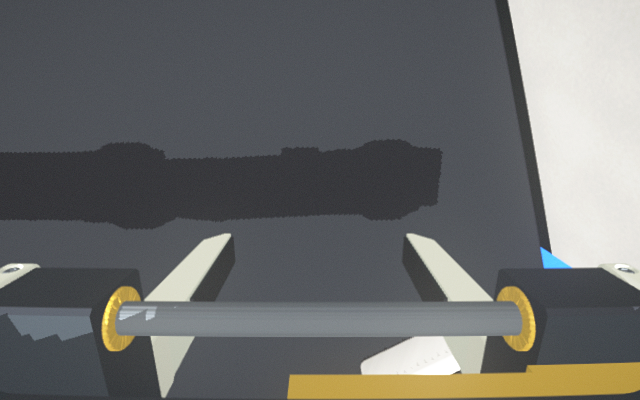

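```bash
python3 - <<'E'
import cv2
im=cv2.imread("pics/top0.png")
cv2.imwrite("pics/top0a.png",cv2.resize(im[100:280,420:520],None,fx=6,fy=6,interpolation=cv2.INTER_CUBIC)[:, :][480-480:1080][::1][0:1080:1] if 0 else cv2.resize(im[110:270,420:510],None,fx=3.7,fy=3.7,interpolation=cv2.INTER_CUBIC))
cv2.imwrite("pics/top0b.png",cv2.resize(im[130:270,200:420],None,fx=3.6,fy=3.6,interpolation=cv2.INTER_CUBIC))
im=cv2.imread("pics/scene0.png")
cv2.imwrite("pics/sc0a.png",cv2.resize(im[130:280,220:420],None,fx=4,fy=4,interpolation=cv2.INTER_CUBIC))
cv2.imwrite("pics/sc0b.png",cv2.resize(im[200:390,130:250],None,fx=3.1,fy=3.1,interpolation=cv2.INTER_CUBIC))
E
```

```text
(no output)
```

View pics/top0a.png

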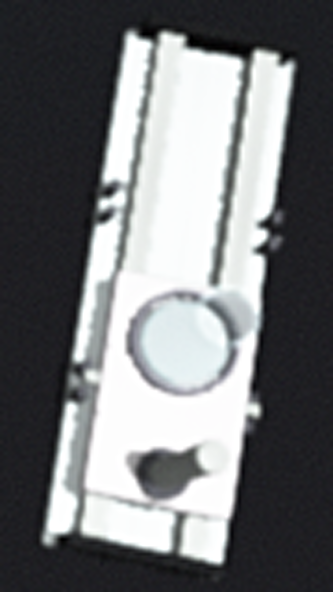

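View pics/top0b.png

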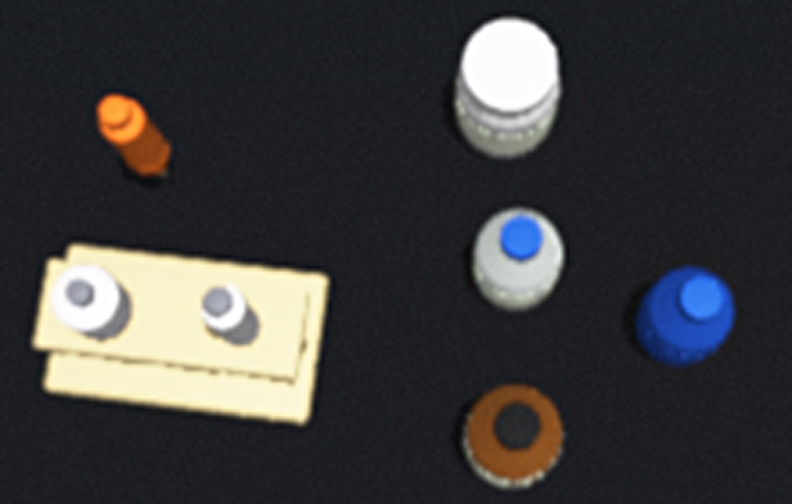

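View pics/sc0a.png

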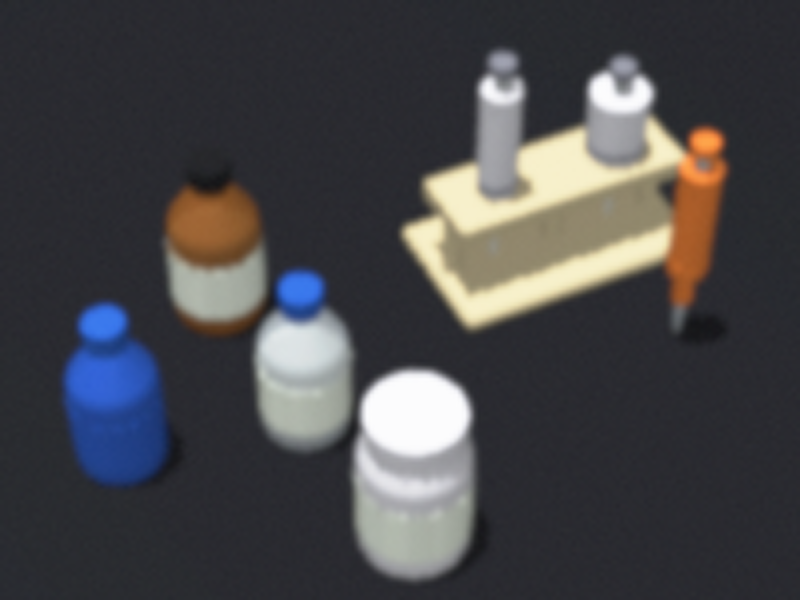

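View pics/sc0b.png

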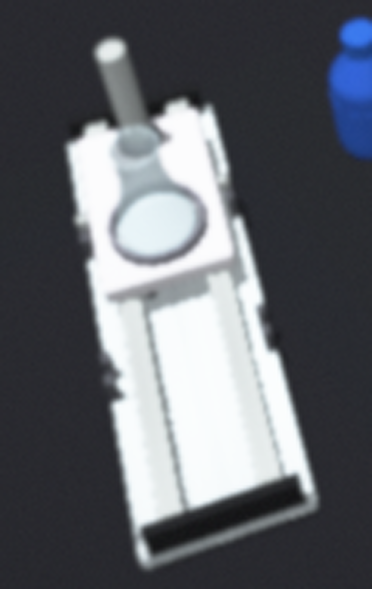

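```bash
cat >> h.py <<'E'
def tri(c1,u1,c2,u2):
    o1,d1=ray(c1,u1);o2,d2=ray(c2,u2)
    d1/=np.linalg.norm(d1);d2/=np.linalg.norm(d2)
    A=np.stack([d1,-d2],1);s=np.linalg.lstsq(A,o2-o1,rcond=None)[0]
    a=o1+s[0]*d1;b=o2+s[1]*d2
    return (a+b)/2,np.linalg.norm(a-b)
E
python3 - <<'E'
from h import *
ct=arm.get_calibration("top");cs=arm.get_calibration("scene")
np.set_printoptions(precision=4,suppress=True)
P={"post":((476.8,233.8),(165.5,216.1),.136),"mouth":((484,194.3),(174.5,245.8),.126),"pip":((260.3,213.3),(345.75,145.5),.158),
"a":((343,248.5),(272,172.5),.115),"b":((341.5,148),(323.5,232),.1),"c":((344.7,195.8),(295,203),.105),"stout":((222.2,211.5),(375.7,147),.127),"blue":((394.5,212.5),(246,211),.105)}
for k,(u,v,z) in P.items(): print(k,onz(ct,u,z),onz(cs,v,z),*tri(ct,u,cs,v))
# rail corners in top near underside
for n,u in {"fl":(455.5,119),"fr":(499,127),"nl":(433,256.5),"nr":(479.5,262.5)}.items(): print(n,onz(ct,u,.02))
E
```

```text
post [ 0.4579 -0.2024  0.136 ] [ 0.4611 -0.2029  0.136 ] [ 0.4583 -0.2028  0.1335] 0.0008564692979166238
mouth [ 0.5345 -0.2278  0.126 ] [ 0.5325 -0.217   0.126 ] [ 0.535  -0.2216  0.1318] 0.008598673983569812
pip [0.5089 0.2002 0.158 ] [0.5117 0.2015 0.158 ] [0.5098 0.2015 0.1564] 0.0024330613569490773
a [0.4415 0.0483 0.115 ] [0.451  0.0449 0.115 ] [0.4425 0.0486 0.1069] 0.0014606231583078717
b [0.6473 0.041  0.1   ] [0.6473 0.0436 0.1   ] [0.6475 0.042  0.101 ] 0.0022127876749352708
c [0.5464 0.0395 0.105 ] [0.5511 0.0394 0.105 ] [0.5476 0.0403 0.1015] 0.0020907536358876428
stout [0.5206 0.2776 0.127 ] [0.5258 0.2792 0.127 ] [0.5222 0.2801 0.1236] 0.0038770639152014836
blue [ 0.509  -0.0568  0.105 ] [ 0.512  -0.0559  0.105 ] [ 0.5098 -0.0561  0.1032] 0.0021878738211373048
fl [ 0.7295 -0.2218  0.02  ]
fr [ 0.7063 -0.316   0.02  ]
nl [ 0.4254 -0.1446  0.02  ]
nr [ 0.4096 -0.2404  0.02  ]
```

Candidates for the pipette, in the top view:
- the slim white one in the inner hole at (260,213)
- the stout white one in the outer hole at (222,212)
- the orange look-alike on the bench at (236,165)

The slim white one is the target. In the crops its button is at z≈0.156, which matches the expected 0.158. Post and mouth are 77 mm apart and the rail yaw is about -0.25. I'll push the carrier first.

```bash
python3 -m creep '[0.0234,-0.0292,0,0.018,0,0.0234,-0.0292,0,0.018,0,0.0234,-0.0292,0,0.018,0,0.0234,-0.0292,0,0.018,0,0.0234,-0.0292,0,0.018,0]' 20
python3 -m creep '[0.0234,-0.0292,0,0,0,0.0234,-0.0292,0,0,0,0.0234,-0.0292,0,0,0,0.0234,-0.0292,0,0,0,0.0234,-0.0292,0,0,0]'
```

```text
t: 0.57
tool_pos: [0.3344, 0.4651, 0.2324]
ee_rot: [-0.0, 0.124, 0.992, -0.0]
contact_force: [0.6, 0.1, 0.0]
gripper_width: 0.691
t: 0.98
tool_pos: [0.4513, 0.3191, 0.2325]
ee_rot: [-0.0, 0.124, 0.992, -0.0]
contact_force: [-0.0, -0.1, 0.9]
gripper_width: 0.332
```

```bash
python3 -m creep '[0.001,-0.04,0,0,0,0.001,-0.04,0,0,0,0.001,-0.04,0,0,0,0.001,-0.04,0,0,0,0.001,-0.04,0,0,0]'
python3 -m creep '[0.001,-0.04,0,0,0,0.001,-0.04,0,0,0,0.001,-0.04,0,0,0]'
python3 -m creep '[-0.007,-0.039,0,0,0,-0.007,-0.039,0,0,0,-0.007,-0.039,0,0,0,-0.007,-0.039,0,0,0,-0.007,-0.039,0,0,0]'
python3 - <<'E'
from h import *
c=arm.get_calibration("wrist");im=arm.read_camera("wrist");cv2.imwrite("pics/w1.png",im)
print(proj(c,[[.459,-.203,.136],[.534,-.222,.126]]))
print(arm.read_state()["tool_pos"])
E
```

```text
t: 1.4
tool_pos: [0.4552, 0.1189, 0.2325]
ee_rot: [-0.0, 0.124, 0.992, -0.0]
contact_force: [0.9, -0.0, 0.2]
gripper_width: 0.011
t: 1.65
tool_pos: [0.4581, -0.001, 0.2327]
ee_rot: [-0.0, 0.124, 0.992, -0.0]
contact_force: [0.7, -0.4, -0.5]
gripper_width: 0.004
t: 2.07
tool_pos: [0.4228, -0.1959, 0.2327]
ee_rot: [-0.0, 0.124, 0.992, 0.0]
contact_force: [1.5, 0.6, 0.2]
gripper_width: 0.006
[[319.45231047 247.09167528]
 [319.42209832 319.64814415]]
[ 0.42014512 -0.20620068  0.23298127]
```

View pics/w1.png

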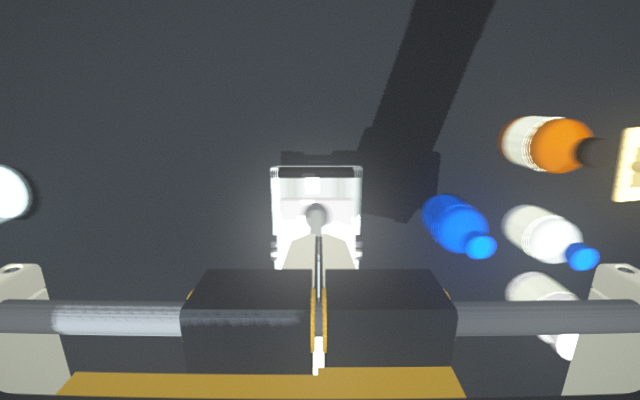

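```bash
python3 -m creep '[0,0,0,0,0,0,0,0,0,0]'
python3 - <<'E'
from h import *
c=arm.get_calibration("wrist");im=arm.read_camera("wrist");cv2.imwrite("pics/w2.png",cv2.resize(im[140:300,220:420],None,fx=3.7,fy=3.7))
print(proj(c,[[.459,-.203,.136],[.459,-.203,.046],[.534,-.222,.126]]))
print(arm.read_state()["tool_pos"])
E
```

```text
t: 2.28
tool_pos: [0.4233, -0.1944, 0.2324]
ee_rot: [-0.0, 0.126, 0.992, 0.0]
contact_force: [0.6, -0.1, 0.4]
gripper_width: 0.004
[[317.56224514 247.21494224]
 [317.73151893 212.3716653 ]
 [317.90699789 319.86151279]]
[ 0.42370577 -0.19306132  0.23240534]
```

View pics/w2.png

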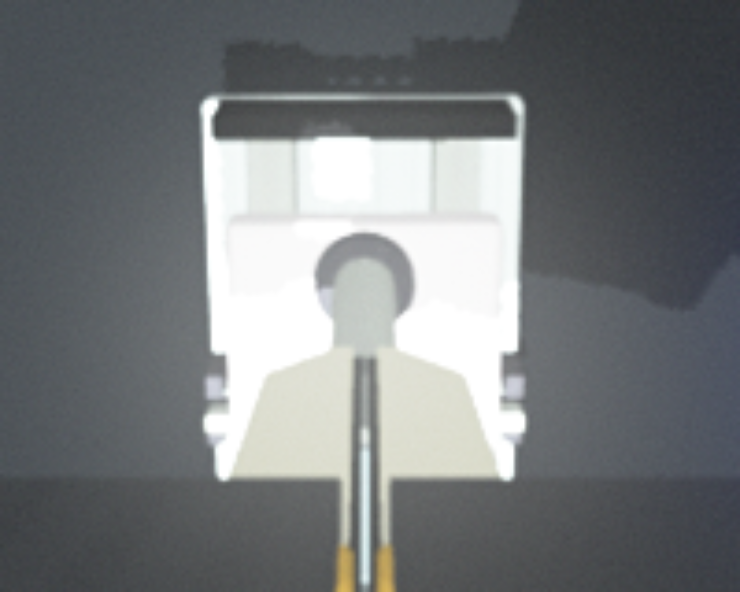

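```bash
python3 -m creep '[-0.004,0.001,-0.03,0,0,-0.004,0.001,-0.03,0,0,0,0,-0.03,0,0,0,0,-0.03,0,0,0,0,0,0,0]'
python3 -m creep '[0.0087,-0.0022,0,0,0,0.0087,-0.0022,0,0,0,0.0087,-0.0022,0,0,0]'
python3 -m creep '[0.0087,-0.0022,0,0,0,0.0087,-0.0022,0,0,0,0.0087,-0.0022,0,0,0]'
python3 -m creep '[0.0087,-0.0022,0,0,0,0.0087,-0.0022,0,0,0,0.0087,-0.0022,0,0,0]'
```

```text
t: 2.75
tool_pos: [0.4131, -0.1883, 0.1085]
ee_rot: [-0.005, 0.122, 0.992, 0.002]
contact_force: [-0.9, 0.4, 0.2]
gripper_width: 0.005
t: 3.0
tool_pos: [0.4446, -0.199, 0.1146]
ee_rot: [0.002, 0.124, 0.992, -0.0]
contact_force: [-0.8, -1.2, 1.2]
gripper_width: 0.001
t: 3.25
tool_pos: [0.4658, -0.2048, 0.1136]
ee_rot: [-0.003, 0.125, 0.992, 0.001]
contact_force: [-8.1, 2.8, 5.5]
gripper_width: 0.002
t: 3.5
tool_pos: [0.492, -0.2114, 0.1136]
ee_rot: [-0.003, 0.125, 0.992, 0.001]
contact_force: [-6.2, 2.3, 4.2]
gripper_width: 0.007
```

```bash
python3 -m creep '[0.0087,-0.0022,0,0,0,0.0087,-0.0022,0,0,0]'
python3 -m creep '[0.0087,-0.0022,0,0,0,0.0,0,0,0,0,0,0,0,0,0]'
python3 - <<'E'
from h import *
im=arm.read_camera("scene");cv2.imwrite("pics/s2.png",cv2.resize(im[180:390,100:300],None,fx=2.8,fy=2.8))
im=arm.read_camera("top");cv2.imwrite("pics/t2.png",cv2.resize(im[100:280,400:520],None,fx=3.3,fy=3.3))
E
```

```text
t: 3.67
tool_pos: [0.5121, -0.2165, 0.1136]
ee_rot: [0.0, 0.125, 0.992, -0.0]
contact_force: [-0.8, 0.6, 0.1]
gripper_width: 0.004
t: 3.92
tool_pos: [0.5218, -0.2189, 0.1133]
ee_rot: [0.002, 0.124, 0.992, -0.0]
contact_force: [-0.4, -0.3, -0.6]
gripper_width: 0.009
```

View pics/s2.png

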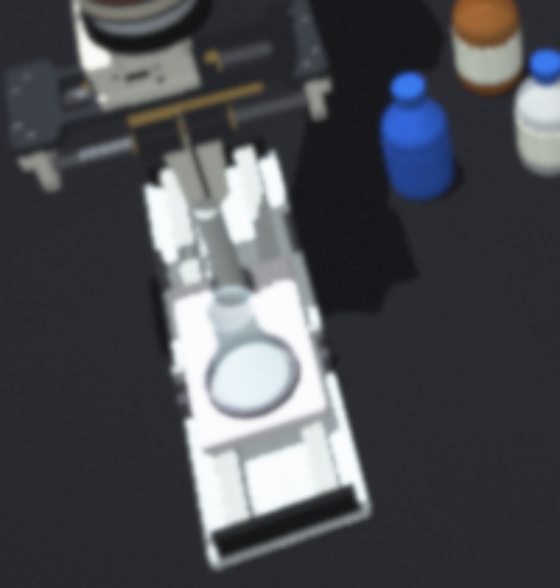

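View pics/t2.png

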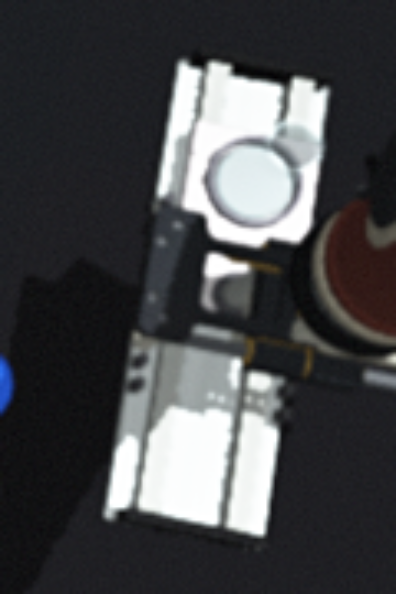

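```bash
python3 -m creep '[-0.01,0.0025,0.01,0,0,-0.01,0.0025,0.03,0,0,0,0,0.04,0,0,0,0,0.04,0,0]'
python3 -m creep '[0,0.04,0,0,0,0,0.04,0,0,0.05,0,0.04,0,0,0.05,0,0.04,0,0,0.05,0,0.04,0,0,0.05]'
python3 - <<'E'
from h import *
im=arm.read_camera("scene");cv2.imwrite("pics/s3.png",im)
cv2.imwrite("pics/s3a.png",cv2.resize(im[200:390,130:250],None,fx=3.1,fy=3.1,interpolation=cv2.INTER_CUBIC))
im=arm.read_camera("top");cv2.imwrite("pics/t3.png",im)
cv2.imwrite("pics/t3a.png",cv2.resize(im[110:270,420:510],None,fx=3.7,fy=3.7,interpolation=cv2.INTER_CUBIC))
E
```

```text
t: 4.35
tool_pos: [0.4983, -0.2132, 0.2334]
ee_rot: [-0.001, 0.125, 0.992, 0.0]
contact_force: [1.9, -0.7, -0.7]
gripper_width: 0.005
t: 4.77
tool_pos: [0.4994, -0.012, 0.2331]
ee_rot: [0.0, 0.125, 0.992, 0.0]
contact_force: [0.9, 0.2, 0.3]
gripper_width: 0.239
```

View pics/s3a.png

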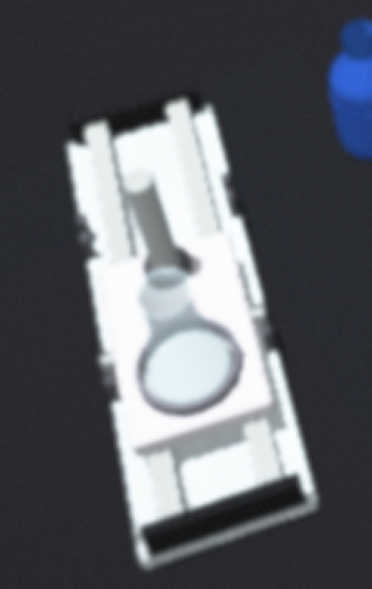

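View pics/t3a.png

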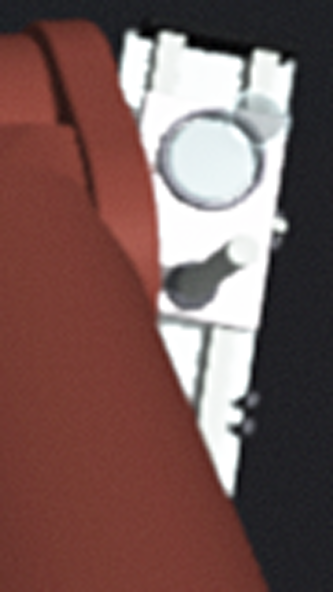

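```bash
python3 - <<'E'
from h import *
ct=arm.get_calibration("top");cs=arm.get_calibration("scene")
np.set_printoptions(precision=4,suppress=True)
P={"post":((485.1,177.3),(174.8,258.4),.136),"mouth":((491.4,141.6),(183.2,289.7),.126)}
for k,(u,v,z) in P.items(): print(k,onz(ct,u,z),onz(cs,v,z),*tri(ct,u,cs,v))
for n in ("t3","s3"):
    im=cv2.imread(f"pics/{n}.png")
    c=(491,141) if n=="t3" else (183,290)
    cv2.imwrite(f"pics/{n}m.png",cv2.resize(im[c[1]-25:c[1]+25,c[0]-30:c[0]+30],None,fx=12,fy=12,interpolation=cv2.INTER_CUBIC))
E
```

```text
post [ 0.5657 -0.2299  0.136 ] [ 0.5692 -0.2299  0.136 ] [ 0.5666 -0.2302  0.1335] 0.0014656967869190265
mouth [ 0.6398 -0.2538  0.126 ] [ 0.6327 -0.2439  0.126 ] [ 0.6379 -0.2475  0.1352] 0.005667066542195227
```

View pics/t3m.png

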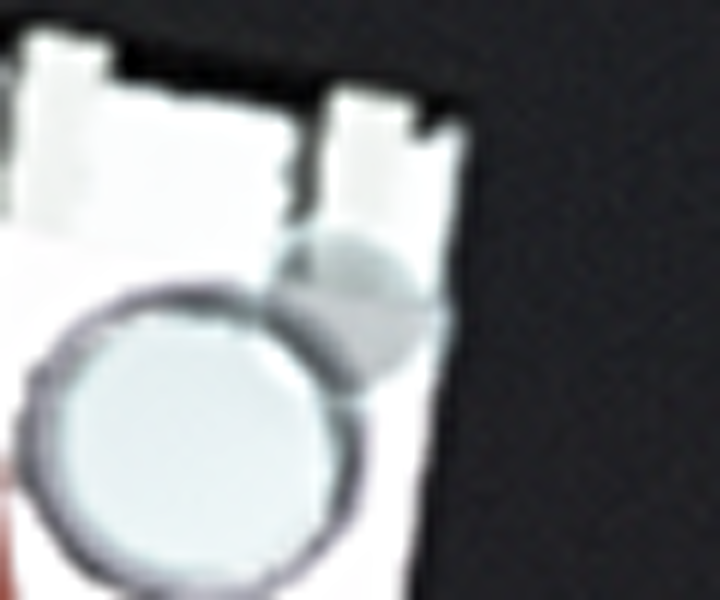

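View pics/s3m.png

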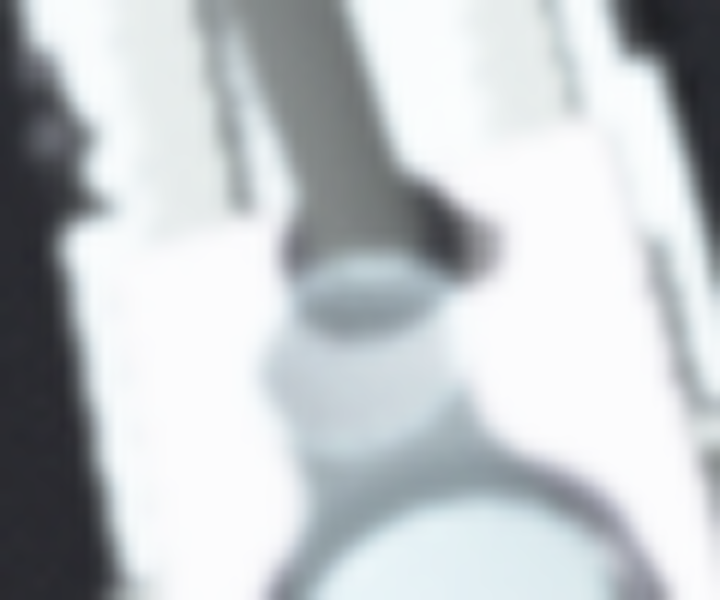

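```bash
python3 - <<'E'
from h import *
np.set_printoptions(precision=4,suppress=True)
ct=arm.get_calibration("top");cs=arm.get_calibration("scene")
M=np.array([.6408,-.2488,.126])
a=np.linspace(0,2*np.pi,60)
for n,c,o in (("t3",ct,(491,141)),("s3",cs,(183,290))):
    im=cv2.imread(f"pics/{n}m.png")
    for r in(.0165,.0145):
        q=proj(c,M+np.stack([r*np.cos(a),r*np.sin(a),0*a],1))
        q=((q-np.array([o[0]-30,o[1]-25])+.5)*12-.5)
        cv2.polylines(im,[q.round().astype(np.int32)],True,(0,0,255),1)
    cv2.imwrite(f"pics/{n}o.png",im); print(proj(c,M))
print(onz(ct,(490.3,141.2),.126),onz(cs,(183,293.7),.126),tri(ct,(490.3,141.2),cs,(183,293.7)))
E
```

```text
[[488.7694 141.2381]]
[[182.5104 294.3648]]
[ 0.6407 -0.2518  0.126 ] [ 0.64   -0.2476  0.126 ] (array([ 0.6407, -0.2493,  0.1282]), np.float64(0.003419418764623178))
```

View pics/t3o.png

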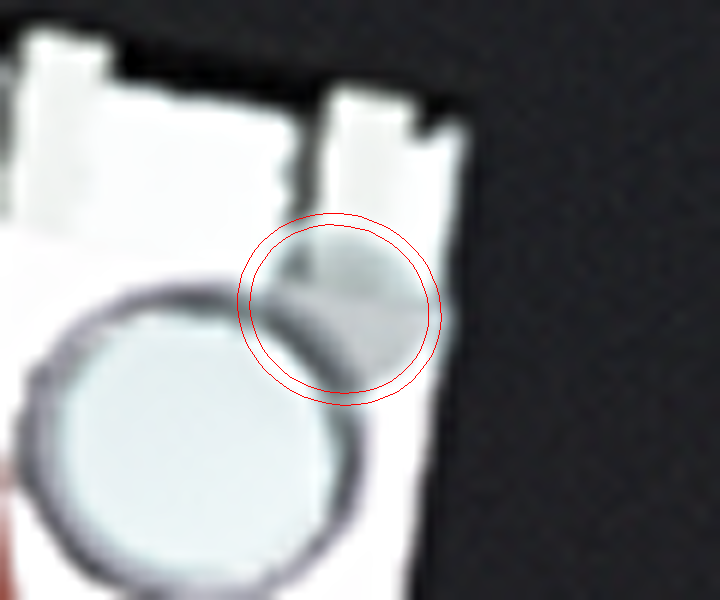

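View pics/s3o.png

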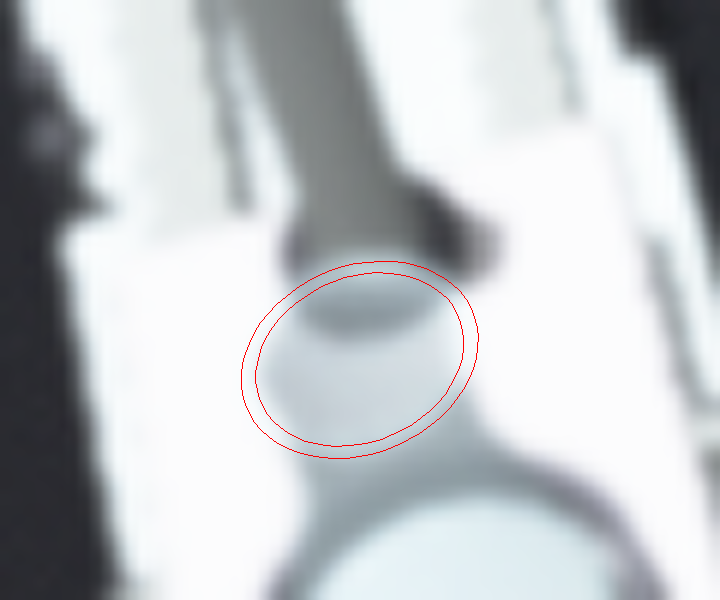

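Step 1 looks done: the fin sits between the far tabs. The mouth comes out at about (0.641, -0.249), and both views agree. Next is the pipette.

```bash
python3 -m creep '[0.002,0.035,0,0,0.05,0.002,0.035,0,0,0.05,0.002,0.035,0,0,0.05]'
python3 -m creep '[0.002,0.035,0,0,0.05,0.002,0.035,0,0,0.05,0.002,0.035,0,0,0.05,0,0,0,0,0.05,0,0,0,0,0.05]'
python3 - <<'E'
from h import *
c=arm.get_calibration("wrist");s=arm.read_state();im=arm.read_camera("wrist");cv2.imwrite("pics/w4.png",im)
np.save("pics/w4c.npy",c,allow_pickle=True)
print(proj(c,[[.510,.201,.158],[.510,.201,.062],[.522,.2795,.127]]))
print(s["tool_pos"],s["ee_rot"],s["gripper_width"])
E
```

```text
t: 5.12
tool_pos: [0.5059, 0.0916, 0.2329]
ee_rot: [0.0, 0.126, 0.992, -0.0]
contact_force: [1.0, -0.4, -1.1]
gripper_width: 0.52
t: 5.53
tool_pos: [0.5114, 0.1985, 0.2324]
ee_rot: [-0.0, 0.122, 0.993, 0.0]
contact_force: [-0.6, -1.4, 1.0]
gripper_width: 0.535
[[319.61882557 210.80923711]
 [319.25504443 180.84277807]
 [417.00642457 190.15630075]]
[0.51141567 0.19850883 0.23241617] [-2.31784307e-04  1.22151874e-01  9.92511369e-01  2.21098919e-04] 0.5349771374402789
```

View pics/w4.png

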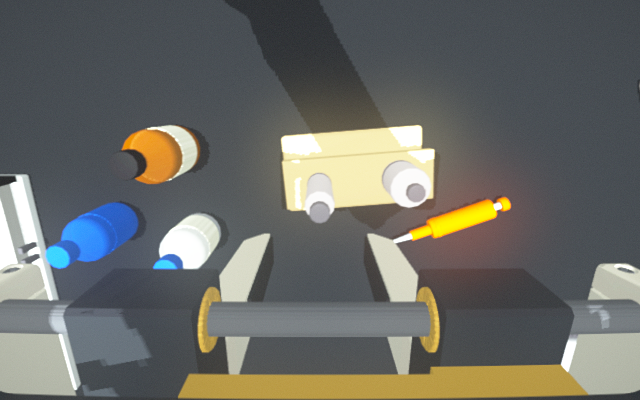

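```bash
python3 -m creep '[-0.001,0.002,-0.03,0,0.05,0,0,-0.03,0,0.05,0,0,-0.025,0,0.05,0,0,-0.02,0,0.05,0,0,-0.014,0,0.05]'
python3 -m creep '[0,0,0,0,0.05,0,0,0,0,0.05]'
python3 -m creep '[0,0,0,0,0,0,0,0,0,0,0,0,0,0,0,0,0,0,0,0,0,0,0,0,0]' 15
```

```text
t: 6.0
tool_pos: [0.5105, 0.1949, 0.1119]
ee_rot: [-0.001, 0.127, 0.992, -0.002]
contact_force: [-0.4, 0.2, -0.1]
gripper_width: 0.541
t: 6.17
tool_pos: [0.5111, 0.1961, 0.1135]
ee_rot: [-0.0, 0.126, 0.992, -0.001]
contact_force: [0.2, 0.1, 1.8]
gripper_width: 0.54
t: 6.58
tool_pos: [0.5115, 0.1986, 0.1144]
ee_rot: [0.001, 0.125, 0.992, 0.0]
contact_force: [0.1, 0.5, 2.8]
gripper_width: 0.254
```

```bash
python3 -m creep '[0,0,0,0,0,0,0,0.008,0,0,0,0,0.014,0,0,0,0,0.018,0,0,0,0,0.02,0,0]' 25
python3 -m creep '[0,0,0.02,0,0,0,0,0.02,0,0,0,0,0.02,0,0,0,0,0.016,0,0,0,0,0.01,0,0]'
python3 -m creep '[0,0,0,0,0,0,0,0,0,0,0,0,0,0,0]'
python3 - <<'E'
from h import *
im=arm.read_camera("scene");cv2.imwrite("pics/s5.png",im)
E
```

```text
t: 7.0
tool_pos: [0.5101, 0.1981, 0.1738]
ee_rot: [-0.001, 0.124, 0.992, -0.001]
contact_force: [0.2, 0.6, -1.0]
gripper_width: 0.258
t: 7.42
tool_pos: [0.5113, 0.1985, 0.2618]
ee_rot: [0.001, 0.125, 0.992, 0.001]
contact_force: [-0.0, 0.4, -1.1]
gripper_width: 0.259
t: 7.67
tool_pos: [0.5102, 0.1981, 0.2585]
ee_rot: [-0.001, 0.125, 0.992, -0.001]
contact_force: [-0.2, -0.4, -1.4]
gripper_width: 0.254
```

View pics/s5.png

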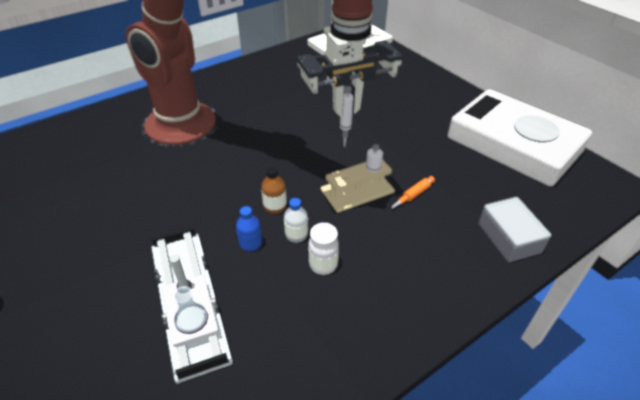

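```bash
python3 -m creep '[0.005,-0.016,0,0,0,0.0085,-0.029,0,0,0,0.0085,-0.029,0,0,0,0.0085,-0.029,0,0,0,0.0085,-0.029,0,0,0]'
python3 -m creep '[0.0085,-0.029,0,0,0,0.0085,-0.029,0,0,0,0.0085,-0.029,0,0,0,0.0085,-0.029,0,0,0,0.0085,-0.029,0,0,0]'
python3 -m creep '[0.0085,-0.029,0,0,0,0.0085,-0.029,0,0,0,0.0085,-0.029,0,0,0,0.0085,-0.029,0,0,0,0.006,-0.021,0,0,0]'
python3 -m creep '[0.0055,-0.02,0,0,0,0.002,-0.011,0,0,0,0.001,-0.0025,0,0,0,0,0,0,0,0,0,0,0,0,0]'
python3 - <<'E'
from h import *
for n in("top","scene","wrist"):
    print(arm.read_state()["tool_pos"]);np.save(f"pics/{n}6.npy",arm.get_calibration(n),allow_pickle=True)
    cv2.imwrite(f"pics/{n}6.png",arm.read_camera(n))
im=cv2.imread("pics/scene6.png");cv2.imwrite("pics/s6a.png",cv2.resize(im[190:340,120:270],None,fx=4,fy=4,interpolation=cv2.INTER_CUBIC))
E
```

```text
t: 8.13
tool_pos: [0.5496, 0.0651, 0.2584]
ee_rot: [-0.001, 0.124, 0.992, -0.0]
contact_force: [0.6, -0.0, -0.9]
gripper_width: 0.255
t: 8.55
tool_pos: [0.5921, -0.0799, 0.2582]
ee_rot: [-0.001, 0.125, 0.992, -0.0]
contact_force: [0.5, 0.4, -1.5]
gripper_width: 0.255
t: 8.97
tool_pos: [0.6319, -0.2191, 0.2577]
ee_rot: [-0.001, 0.126, 0.992, -0.001]
contact_force: [0.3, -0.9, -0.8]
gripper_width: 0.254
t: 9.38
tool_pos: [0.6411, -0.2471, 0.2591]
ee_rot: [-0.001, 0.124, 0.992, 0.001]
contact_force: [-0.7, 0.2, -1.0]
gripper_width: 0.255
[ 0.64106739 -0.24708776  0.25912891]
[ 0.64122704 -0.24669788  0.25945843]
[ 0.64127689 -0.24673295  0.25970345]
```

View pics/s6a.png

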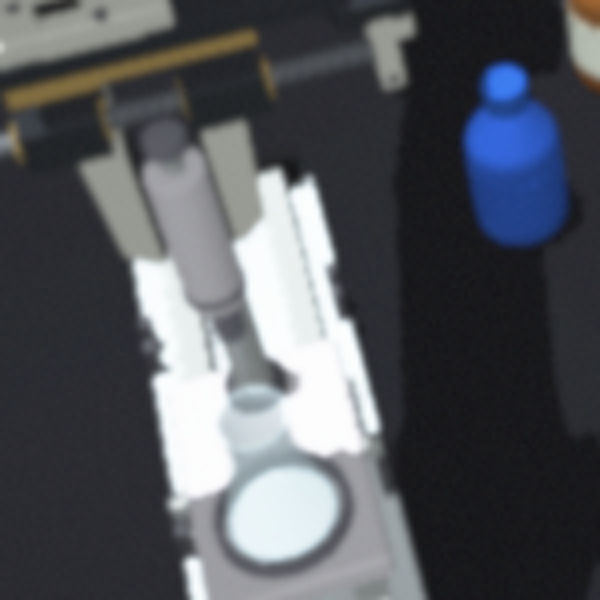

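View pics/top6.png

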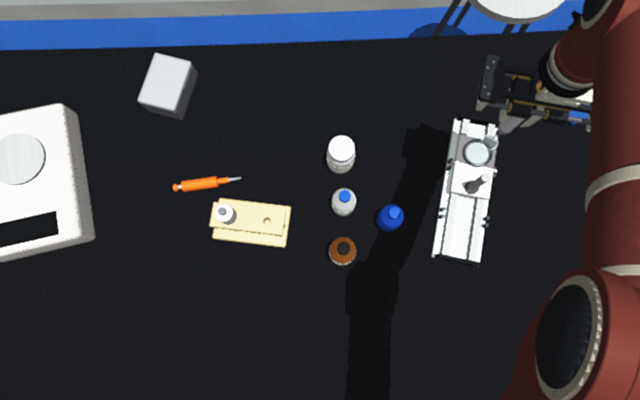

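View pics/wrist6.png

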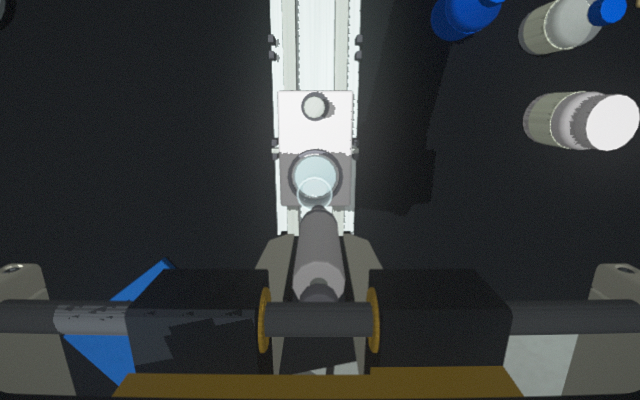

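```bash
cat > ov.py <<'E'
import sys
from h import *
tag=sys.argv[1];x,y,z=map(float,sys.argv[2:5]);M=np.array([.641,-.2495,.126])
a=np.linspace(0,2*np.pi,60);C=np.stack([np.cos(a),np.sin(a),0*a],1)
for n,(x0,y0,w,h,f) in {"scene":(140,200,70,110,5),"wrist":(250,140,140,180,3.2),"top":(460,100,60,60,8)}.items():
    c=np.load(f"pics/{n}{tag}.npy",allow_pickle=True).item();im=cv2.imread(f"pics/{n}{tag}.png")
    im=cv2.resize(im[y0:y0+h,x0:x0+w],None,fx=f,fy=f,interpolation=cv2.INTER_CUBIC)
    def d(P,col):
        q=(proj(c,P)-[x0,y0]+.5)*f-.5
        cv2.polylines(im,[q.round().astype(np.int32)],False,col,1)
    for r,dz in((.006,.045),(.006,.052),(.012,.052),(.012,.129),(.008,.129),(.008,.148)): d(np.array([x,y,z+dz])+r*C,(0,255,0))
    d(np.array([[x,y,z],[x,y,z+.148]]),(0,255,255)); d(M+.0165*C,(0,0,255))
    cv2.imwrite(f"pics/{n}{tag}o.png",im)
E
python3 ov.py 6 .641 -.248 .155
```

```text
(no output)
```

View pics/scene6o.png

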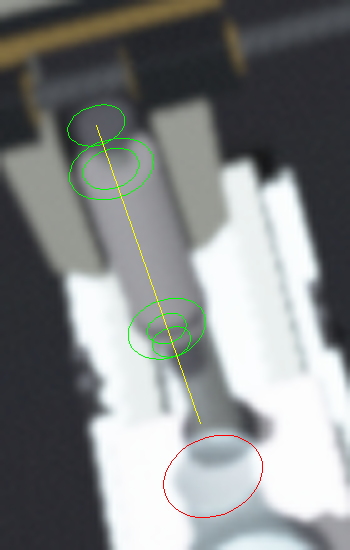

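View pics/wrist6o.png

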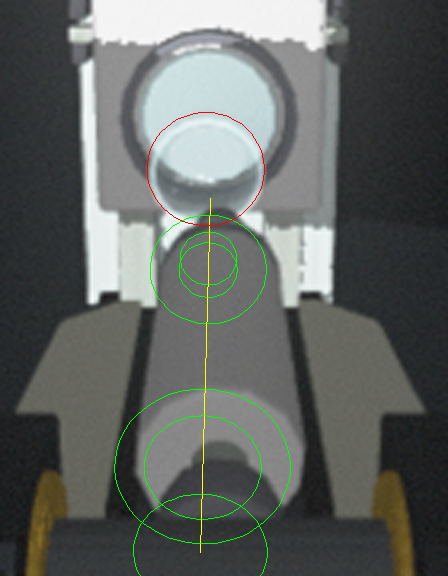

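View pics/top6o.png

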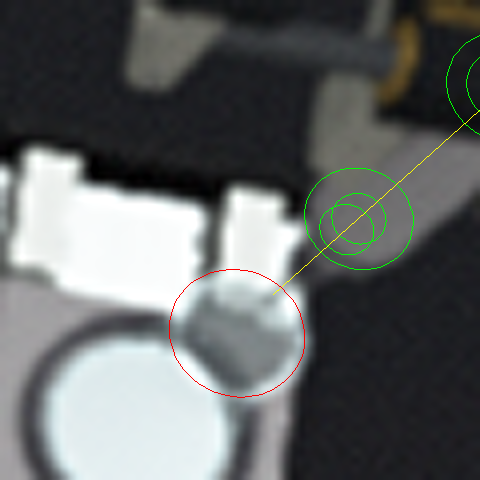

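```bash
python3 - <<'E'
import cv2
im=cv2.imread("pics/scene6.png")
o=cv2.resize(im[215:285,148:198],None,fx=8,fy=8,interpolation=cv2.INTER_CUBIC)
for i in range(5): cv2.putText(o,str(148+10*i),(80*i,10),0,.35,(0,255,255));cv2.line(o,(80*i,0),(80*i,560),(0,255,255),1)
for i in range(7): cv2.putText(o,str(215+10*i),(0,80*i+10),0,.35,(0,255,255));cv2.line(o,(0,80*i),(400,80*i),(0,255,255),1)
cv2.imwrite("pics/s6g.png",o)
im=cv2.imread("pics/wrist6.png")
o=cv2.resize(im[170:310,280:360],None,fx=4,fy=4,interpolation=cv2.INTER_CUBIC)
for i in range(4): cv2.putText(o,str(280+20*i),(80*i,10),0,.35,(0,255,255));cv2.line(o,(80*i,0),(80*i,560),(0,255,255),1)
for i in range(7): cv2.putText(o,str(170+20*i),(0,80*i+10),0,.35,(0,255,255));cv2.line(o,(0,80*i),(400,80*i),(0,255,255),1)
cv2.imwrite("pics/w6g.png",o)
im=cv2.imread("pics/top6.png")
o=cv2.resize(im[100:160,470:540],None,fx=10,fy=10,interpolation=cv2.INTER_CUBIC)
for i in range(7): cv2.putText(o,str(470+10*i),(100*i,10),0,.35,(0,255,255));cv2.line(o,(100*i,0),(100*i,600),(0,255,255),1)
for i in range(6): cv2.putText(o,str(100+10*i),(0,100*i+10),0,.35,(0,255,255));cv2.line(o,(0,100*i),(700,100*i),(0,255,255),1)
cv2.imwrite("pics/t6g.png",o)
E
```

```text
(no output)
```

View pics/s6g.png

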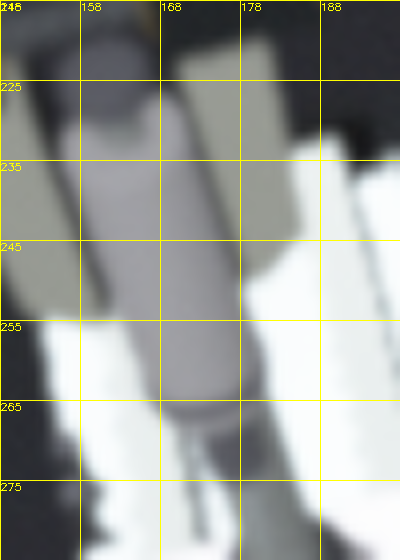

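View pics/w6g.png

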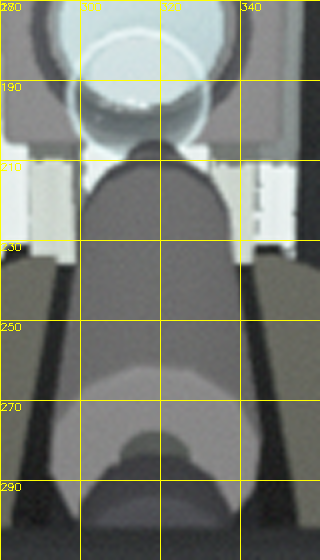

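View pics/t6g.png

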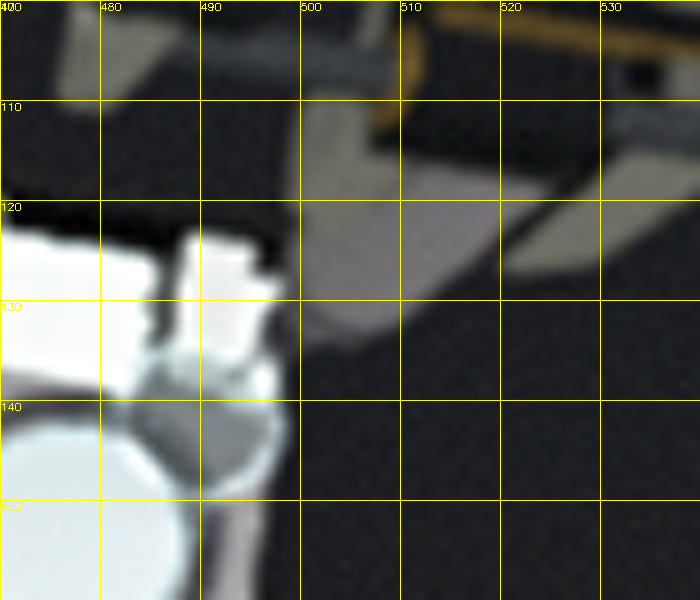

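```bash
python3 -m creep '[-0.0005,-0.0018,0,0,0,0,-0.0018,0,0,0,0,0,-0.006,0,0,0,0,-0.006,0,0,0,0,-0.006,0,0]'
python3 -m creep '[0,0,0,0,0,0,0,0,0,0,0,0,0,0,0,0,0,0,0,0]'
python3 - <<'E'
from h import *
for n in("top","scene","wrist"):
    print(arm.read_state()["tool_pos"]);np.save(f"pics/{n}7.npy",arm.get_calibration(n),allow_pickle=True)
    cv2.imwrite(f"pics/{n}7.png",arm.read_camera(n))
im=cv2.imread("pics/wrist7.png")
o=cv2.resize(im[160:300,270:370],None,fx=4,fy=4,interpolation=cv2.INTER_CUBIC);cv2.imwrite("pics/w7g.png",o)
E
python3 ov.py 7 .641 -.2495 .137
```

```text
t: 9.95
tool_pos: [0.6403, -0.2526, 0.2408]
ee_rot: [-0.0, 0.125, 0.992, 0.0]
contact_force: [0.3, -0.1, -1.4]
gripper_width: 0.259
t: 10.28
tool_pos: [0.6407, -0.2528, 0.2419]
ee_rot: [0.0, 0.125, 0.992, -0.0]
contact_force: [0.5, 0.2, -1.0]
gripper_width: 0.255
[ 0.64071377 -0.25277378  0.24189239]
[ 0.64070812 -0.25275565  0.24197366]
[ 0.6407005  -0.25278318  0.24199682]
```

View pics/scene7o.png

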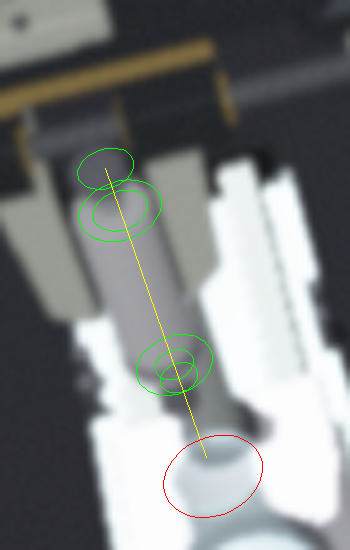

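View pics/w7g.png

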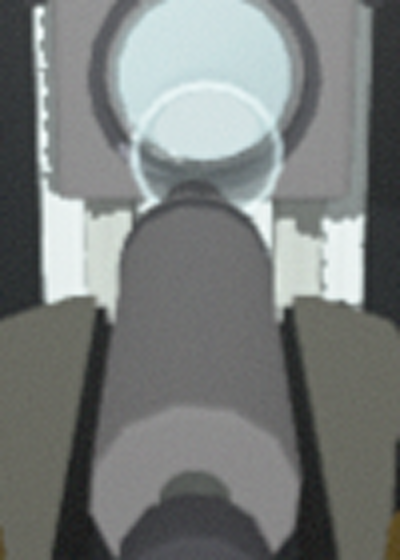

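View pics/top7o.png

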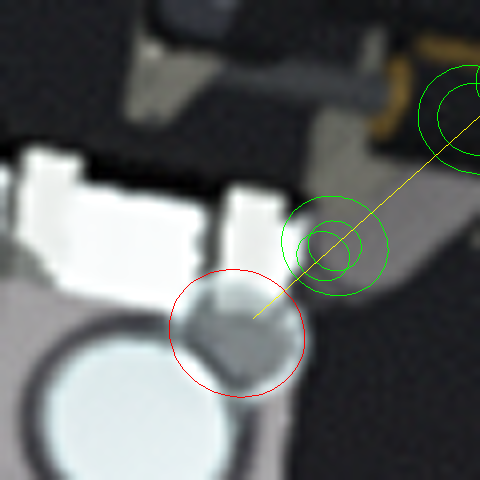

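```bash
python3 -m creep '[0.0003,0.0013,0,0,0,0,0,0,0,0,0,0,0,0,0,0,0,0,0,0,0,0,0,0,0]'
python3 - <<'E'
from h import *
for n in("top","scene","wrist"):
    print(arm.read_state()["tool_pos"]);np.save(f"pics/{n}8.npy",arm.get_calibration(n),allow_pickle=True)
    cv2.imwrite(f"pics/{n}8.png",arm.read_camera(n))
E
python3 ov.py 8 .641 -.2495 .137
python3 - <<'E'
import cv2
im=cv2.imread("pics/top8.png")
o=cv2.resize(im[100:160,470:540],None,fx=10,fy=10,interpolation=cv2.INTER_CUBIC);cv2.imwrite("pics/t8g.png",o)
im=cv2.imread("pics/scene8.png")
o=cv2.resize(im[250:320,155:215],None,fx=8,fy=8,interpolation=cv2.INTER_CUBIC);cv2.imwrite("pics/s8g.png",o)
E
```

```text
t: 10.85
tool_pos: [0.6408, -0.2514, 0.2417]
ee_rot: [-0.0, 0.125, 0.992, -0.0]
contact_force: [-0.8, 0.9, -0.3]
gripper_width: 0.257
[ 0.64080226 -0.25138019  0.24166002]
[ 0.64078987 -0.25141781  0.24164885]
[ 0.64078676 -0.251424    0.24163333]
```

View pics/wrist8o.png

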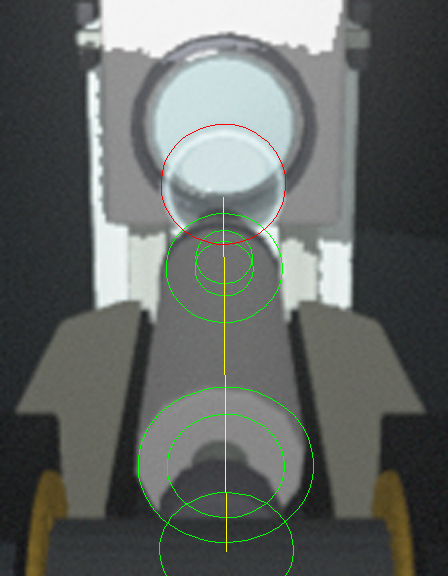

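View pics/t8g.png

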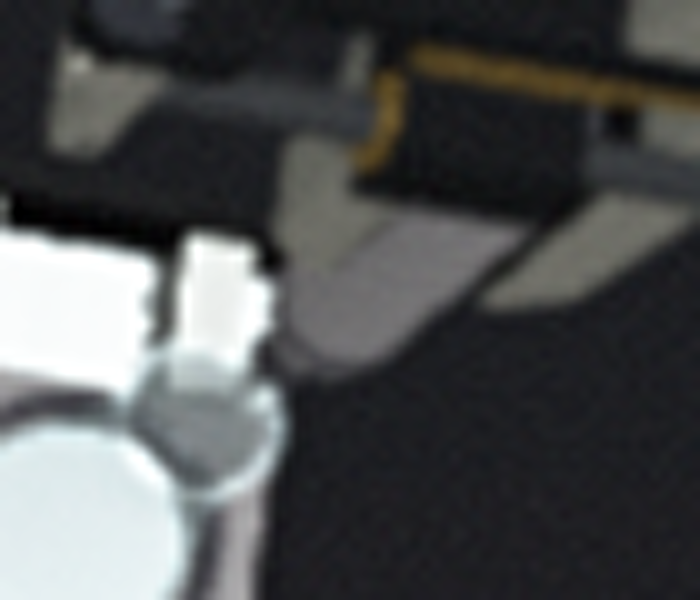

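View pics/s8g.png

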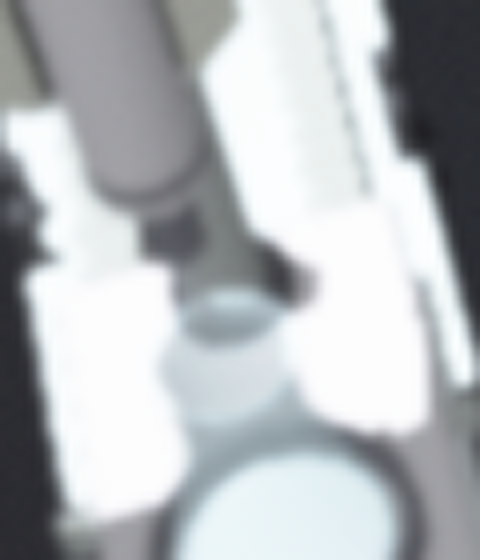

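```bash
python3 -m creep '[0.001,0,-0.0015,0,0,0,0,-0.0015,0,0,0,0,0,0,0,0,0,0,0,0,0,0,0,0,0]'
python3 - <<'E'
from h import *
print(arm.read_state()["tool_pos"])
a=cv2.imread("pics/s3.png").astype(int);b=arm.read_camera("scene");cv2.imwrite("pics/scene9.png",b)
d=np.clip(np.abs(a-b).sum(2)*2,0,255).astype(np.uint8)
o=cv2.resize(d[240:320,150:210],None,fx=7,fy=7,interpolation=cv2.INTER_NEAREST)
o=np.hstack([cv2.cvtColor(o,cv2.COLOR_GRAY2BGR),cv2.resize(b[240:320,150:210],None,fx=6,fy=7,interpolation=cv2.INTER_CUBIC)])
cs=arm.get_calibration("scene")
p=(proj(cs,[[.641,-.2495,.126],[.641,-.2495,.135],[.641,-.2495,.187],[.641,-.2495,.264]]));print(p)
for q in p[:3]: cv2.circle(o,tuple(int(v) for v in (q-[150,240]+.5)*7),3,(0,0,255),1)
cv2.imwrite("pics/d9.png",o)
E
```

```text
t: 11.42
tool_pos: [0.6418, -0.2514, 0.2386]
ee_rot: [-0.0, 0.125, 0.992, -0.0]
contact_force: [0.8, -0.7, -1.3]
gripper_width: 0.255
[ 0.64177412 -0.25141746  0.23856439]
[[182.17552621 294.64773549]
 [181.11883049 291.62456666]
 [174.67043452 273.18786287]
 [163.89889056 242.43640315]]
```

View pics/d9.png

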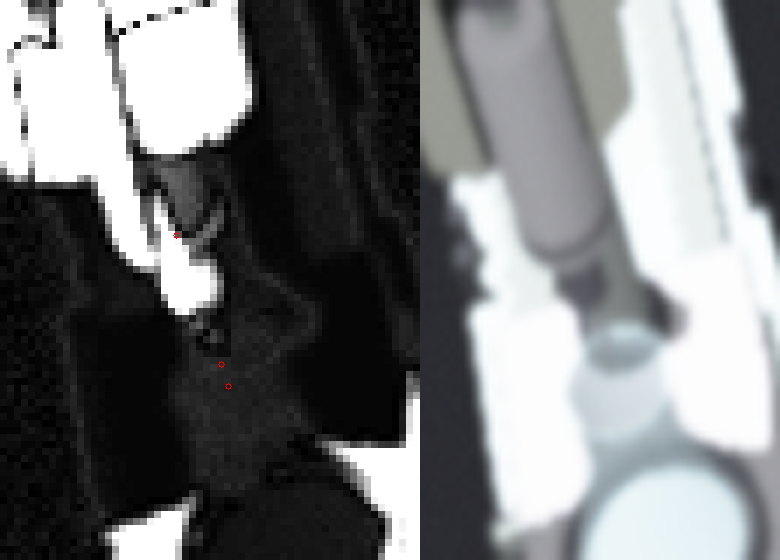

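```bash
python3 - <<'E'
from h import *
cs=arm.get_calibration("scene")
b=cv2.imread("pics/s5.png")
o=cv2.resize(b[80:155,320:370],None,fx=8,fy=8,interpolation=cv2.INTER_CUBIC)
x,y,z=.510,.2010,.2585-.1035
C=np.stack([np.cos(a:=np.linspace(0,6.3,50)),np.sin(a),0*a],1)
for r,dz in((.001,0),(.012,.052),(.012,.129),(.008,.148)):
    q=(proj(cs,np.array([x,y,z+dz])+r*C)-[320,80]+.5)*8
    cv2.polylines(o,[q.astype(np.int32)],True,(0,255,0),1)
cv2.imwrite("pics/s5o.png",o)
a=cv2.imread("pics/s3.png").astype(int);b=cv2.imread("pics/scene9.png").astype(int)
d=np.abs(a-b).sum(2);d=np.clip(d*6-60,0,255).astype(np.uint8)
cv2.imwrite("pics/d9b.png",cv2.resize(d[270:310,160:210],None,fx=12,fy=12,interpolation=cv2.INTER_NEAREST))
E
```

```text
(no output)
```

View pics/s5o.png

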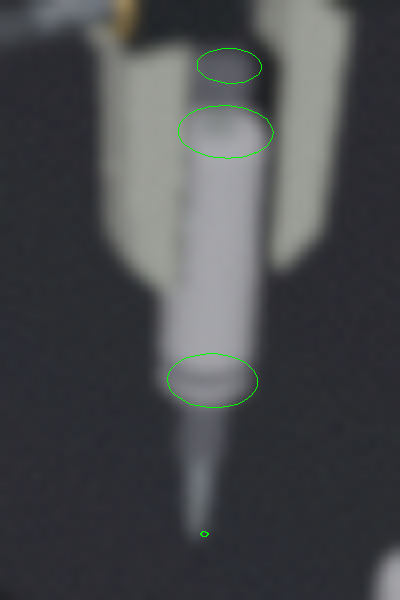

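View pics/d9b.png

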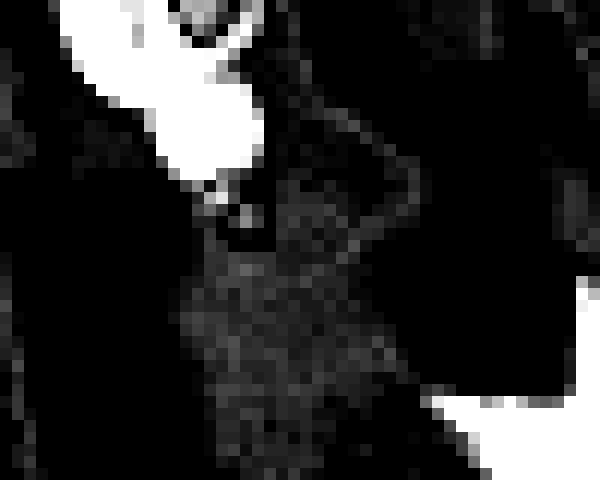

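```bash
python3 - <<'E'
from h import *
s=arm.read_state();print(s["tool_pos"],s["gripper_width"],np.abs(s["dq"]).max(),s["contact_force"])
cv2.imwrite("pics/w9.png",cv2.resize(arm.read_camera("wrist")[160:300,270:370],None,fx=4,fy=4,interpolation=cv2.INTER_CUBIC))
a=cv2.imread("pics/top0.png").astype(int);b=arm.read_camera("top")
d=np.abs(a-b).sum(2)
for n,(x,y) in {"a":(343,250),"b":(341,153),"c":(344,202),"stout":(224,213)}.items(): print(n,d[y-18:y+18,x-16:x+16].max(),d[y-18:y+18,x-16:x+16].mean())
E
```

```text
[ 0.64180701 -0.25143064  0.23864072] 0.25300908018934504 0.0029052004010190436 [-0.56855262  0.75247599 -0.84344355]
a 61 6.582465277777778
b 17 3.0381944444444446
c 27 5.197048611111111
stout 20 3.4114583333333335
```

View pics/w9.png

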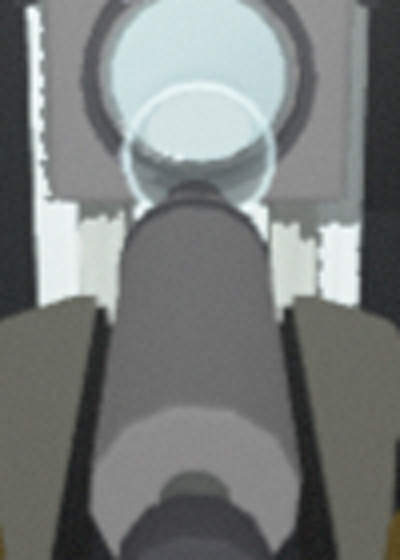

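The wrist close-up shows the mouth ring centred at column 199 of the crop and the pipette axis at 197, so it is centred to within about 0.5 mm. The bottles and the stout pipette haven't moved, and the arm is still. I'm handing it in.

```bash
python3 -c "
from workcell import arm
print(arm.sign_off())"
```

```text
the job is handed in; nothing more can be done
None
```

I pushed the carrier into the far station, lifted the slim pipette out of the stand, and handed in at about 11.5 s of the 64 s. The gripper is still holding the pipette over the flask's mouth. The hand-in reported no verdict, so everything below is from my own measurements.

**Last checks**
- **Carrier:** after the push it had moved about 0.11 m along the rail. Its fin stood between the far tabs.
- **Pipette position:** it is upright and gripped at about 24 mm, which matches its body. The wrist view shows it within about 0.5 mm of the mouth's axis sideways. Along the rail I trust it to about 2 mm.
- **Tip height:** the tip should be at z ≈ 0.135, about 9 mm above the rim, worked out from the tool height when I gripped it. The scene camera suggests it could be a few millimetres higher, which is still within the 3–20 mm allowed. The very end of the tip could not be seen clearly against the grey post.
- **Bottles and stout pipette:** the top view shows no movement of these since the start.
- **Arm:** it was still at hand-in, and the force reading showed little more than the pipette's own weight and noise.

**Disagreements**
- **Pipette offset:** the measured tool position and the cameras differed by about 2–3 mm sideways. I went by the cameras.
- **Orange look-alike:** it stood upright at the start but was lying on the bench in the wrist picture taken before I went down for the pipette. The arm had only passed well above it by then, so I believe it fell by itself.

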